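# Stand the stake case heavy end down

## Robot

A 6-joint arm with a two-finger parallel gripper is mounted at the origin on the work surface. World frame = base frame: x ahead of the robot, y to its left, z up, the work surface at z = 0. Lengths are in m, angles in rad, forces in N, time in s.
With the tool pointing down it reaches from about 0.225 to 0.875 m from the base axis. Payload 3.4 kg.
Tool frame: the origin (TCP) lies at the very end of the fingers, on their centre line; the grasp point (between the pads) lies 19 mm behind it; z points along the fingers, y is the line along which they close (so a half turn about z gives the same grasp; the last joint's range is limited). The gripper opens to 85 mm and grips with 20 to 120 N. Pads are 22 mm wide; open, the fingers measure 114 mm over their backs; the gripper's body (76 mm by 85 mm) begins 54 mm behind the grasp point. The pads swing forward as they close: fully open they stand 13 mm farther back than shut.
Start: joints at [1.059, 0.276, 1.505, -0, 1.361, -0.121], TCP at [0.219, 0.532, 0.231] pointing down, gripper open.
Joint ranges: [-2.89, 2.89], [-0.75, 2.08], [0.22, 2.7], [-1.18, 4.32], [0.11, 2.71], [-2.7, 2.7]. Speed limits (rad/s): [2.57, 2.57, 3.14, 3.14, 3.14, 3.14].

## Interface

Orientations are given as a rotation vector (axis times angle).
In Python, from cell import ctrl, optics, finish_job gives the robot as it stands. The module is installed in compiled form; this text tells all that it offers.
- The arm moves only by the tool arm_command, never from a script. Its arguments are lists of equal length, an entry for each row: "delta_pos": the shift along the tool's x, y, z in cm, a list of three; "roll": the turn about the tool's z in rad. In form: {"delta_pos": [[tx, ty, tz], ...], "roll": [roll, ...]}. A call has 1 to 5 rows; each row is the pose to reach, as a shift and turn from the pose commanded when the call began, along the tool's axes at that moment; what a row does not reach only later rows make up. A row lasts 1/10 s, in which the tool goes at most 50 mm and 8.59 degrees, less where a joint would pass 70% of its speed; a pose out of reach is approached as far as the arm can. A call with a gripper value outside its range is refused whole. "claw" is the closure, from 0 (fully open) to 1 (shut), set as the call begins (left out, the last holds). The fingers move at their own pace and stop on an object; "force" is the grip in N (left out, the last holds). Time passes only in rows, so rows that repeat a pose let the fingers close. It gives the time, the measured TCP pose, the force, the opening and the grip force at its end, in the units of the state.
- ctrl.get_state(): the state, without advancing time (a new reading comes with each control period).
- optics.capture(name): name is "side" or "top" or "wrist"; returns (picture, depth): 420x560x3 uint8, red, green, blue; 420x560 float32, m along the optical axis (not along the pixel's ray), 0 where there is no reading.
- optics.camera_info(name): a dict with "fx", "fy", "cx", "cy" (pixels), "distortion" ([k1, k2, p1, p2, k3] as OpenCV has them; the pictures are not rectified), "xyz" and "attitude" of the camera in the world; the wrist camera has in their place "tool_from_camera" (4x4, takes a point from camera to tool coordinates, whose origin is the TCP and whose axes are the flange's). Camera axes: x right, y down, z forward; pixel columns grow to the right and rows downward; lengths in m; the calibration is good to about 2 mm. A picture is of the moment at which its call begins: read the wrist's pose just before it. camera_info takes no time and is no camera call.
- finish_job(): hands the job in; it is judged then, once.
The state is a dict: "clock": time; "joints": joint angles; "joint_vel": joint speeds; "joint_torque": joint torques, N m; "eef_pos": TCP position; "ee_rot": TCP orientation; "wrist_force": force on the tool from outside, world axes, zero at the start; "ft_torque": the same for the moment, N m; "grip_width": finger opening in m; "grip_force": force on a finger pad.
Only numpy, scipy, OpenCV 4.12 (cv2) and the standard library are available. Lean on these libraries where they do the work, as an engineer would, in place of code of your own. Each camera call takes 0.05 s, during which the arm holds its last target. There are 200 camera calls.

## Task

One end of the dark wooden case with the brass swing handle has a heavy steel stake packed inside. Lift the case by its handle until it hangs clear of the bench and see which end drops, then stand it upright on the cork pad with that heavy end down, and let go of it. Leave the grey plastic case with the red grip where it is.

Things in the scene. Friction and masses are not known exactly. Their poses are not given: they have to be found in the camera images.
- case: Closed dark wooden case, 124 long (x) x 50 (y) x 40 mm thick (z), 0.7 kg, brass caps alike at both ends; lies flat, z up. Origin at the box's centre. One end, +x or -x, is heavy: it varies and cannot be seen; the centre of mass is 20 mm towards it. By the handle it hangs heavy end down, long axis about 49 degrees from level; set on that low edge, it must be tipped further to stand on its end face.
- handle (a point): Middle of the brass grip bar: 14 thick (case x), 62 long (y), 18 mm high (z), 135 mm above the bench, upright within 6 degrees. Its arms straddle the box and pivot, with slight drag, 100 degrees either way about the case's y axis at x 0, z +18 mm, 97 mm below the bar; the box swings between them. With the low edge on the pad, moving the bar level 55 mm towards the low end stands it upright.
- pad: Square cork pad fixed on the bench, 140 x 140 x 3 mm. Origin at the centre of its underside, z up.
- other_case: Look-alike of the same size and shape in grey plastic, black end caps, steel arms, red grip bar, lying on the bench; not to be disturbed. Origin at the centre of the box, x along its length.
Things that resemble listed ones, but are neither listed nor needed, are in the scene too. Leave any turquoise look-alike of the case alone. There is more than one size of the pad; the job needs the smaller.

How it is judged:
By the outcome, as a careful person would: the job done as asked, in the order asked, and still so for the second after the job is handed in, with the robot touching nothing.
It also fails if it takes over 43 s, if anything falls off the work surface, if the arm or the gripper's body presses on something with over 40 N, if the wrist force passes 120 N, or if a joint passes its speed limit or range.

## Working session

There is one attempt and no reset: what is moved stays moved. The work goes in short steps, Python scripts to look and compute and a tool call to move; the robot and the scene stay as the last step left them, time stands still between calls to the robot, and variables do not carry over. Pictures are saved under pics/ and viewed, at most 10 in all, crops included, and the job is handed in when it is done.

Besides the shell and the picture viewer there is one more tool, called after "Request:" by a JSON object that holds its "fn" and its "kwargs". arm_command: Moves the arm, as the interface text tells. Its arguments: {"type":"object","properties":{"delta_pos":{"type":"array"},"roll":{"type":"array"},"claw":{"type":"number"},"force":{"type":"number"}},"required":["delta_pos","roll"]}

```bash
mkdir -p pics; cat > h.py <<'E'
import numpy as np, cv2
from scipy.spatial.transform import Rotation as R
from cell import ctrl, optics, finish_job
def cam(n):
    i=optics.camera_info(n)
    K=np.array([[i['fx'],0,i['cx']],[0,i['fy'],i['cy']],[0,0,1.]]);D=np.array(i['distortion'],float)
    if 'xyz' in i:
        a=np.array(i['attitude'],float); Rm=R.from_rotvec(a).as_matrix() if a.size==3 else (a if a.shape==(3,3) else R.from_quat(a).as_matrix())
        t=np.array(i['xyz'])
    else:
        s=ctrl.get_state();T=np.array(i['tool_from_camera']);Rt=R.from_rotvec(s['ee_rot']).as_matrix()
        Rm=Rt@T[:3,:3];t=Rt@T[:3,3]+np.array(s['eef_pos'])
    return K,D,Rm,t
def rays(c,px):
    K,D,Rm,t=c
    u=cv2.undistortPoints(np.array(px,float).reshape(-1,1,2),K,D)[:,0]
    return np.c_[u,np.ones(len(u))]@Rm.T
def onplane(c,px,z):
    d=rays(c,px);return c[3]+d*((z-c[3][2])/d[:,2])[:,None]
def pts(c,px,dep):  # depth along axis
    return c[3]+rays(c,px)*np.array(dep)[:,None]
def shot(n,f):
    c=cam(n);p,d=optics.capture(n);cv2.imwrite(f'pics/{f}.png',p[:,:,::-1]);np.save(f'pics/{f}.npy',d);return c,p,d
E
python3 - <<'E'
from h import *
for n in('top','side'):
    print(n,{k:np.round(v,3).tolist() for k,v in optics.camera_info(n).items()})
    shot(n,n+'0')
a=cv2.imread('pics/top0.png');b=cv2.imread('pics/side0.png')
print(ctrl.get_state())
E
```

```text
top {'fx': 465.522, 'fy': 465.522, 'cx': 284.598, 'cy': 202.571, 'distortion': [-0.018, 0.0, 0.0, 0.0, 0.0], 'xyz': [0.297, 0.035, 1.014], 'attitude': [-2.118, 2.138, -0.188]}
side {'fx': 409.075, 'fy': 409.075, 'cx': 285.241, 'cy': 208.223, 'distortion': [0.015, 0.0, 0.0, 0.0, 0.0], 'xyz': [0.375, -0.422, 0.704], 'attitude': [-2.476, 0.153, -0.07]}
{'clock': 0.1, 'joints': array([ 1.05903837e+00,  2.76565733e-01,  1.50602523e+00,  1.34900106e-05,
        1.36072052e+00, -1.20985868e-01]), 'joint_vel': array([-4.30544385e-04, -1.77941018e-03, -4.66741654e-03, -3.18006646e-04,
       -2.42030018e-06,  2.27954218e-03]), 'joint_torque': array([ 2.41819544e-04, -4.17697012e+01, -2.46405137e+01, -4.23161964e-04,
        5.73617508e-03, -2.86255056e-05]), 'eef_pos': array([0.2187734 , 0.53123206, 0.2304994 ]), 'ee_rot': array([-6.09823186e-01, -3.08127815e+00,  2.55903723e-03]), 'wrist_force': array([0.48598333, 0.45553174, 0.18381043]), 'ft_torque': array([-0.00828543,  0.03974728,  0.00960976]), 'grip_force': 0.0, 'grip_width': 0.08531793970861822}
```

View pics/top0.png

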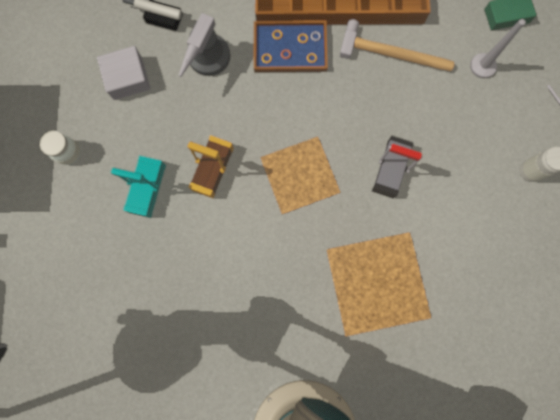

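View pics/side0.png

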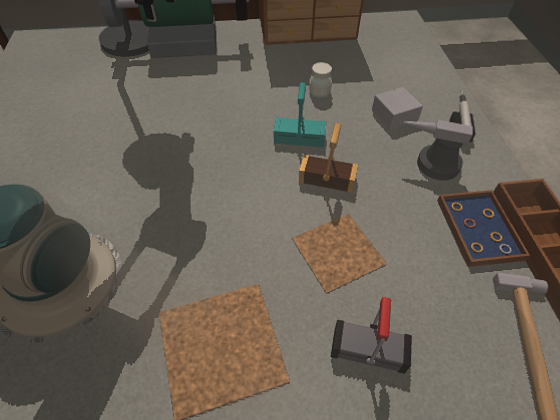

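The top view shows three lookalikes: a turquoise case at (145,186), a dark wood case with brass caps at (211,166), and a grey one with a red grip at (393,167). The wooden one is the target. Of the two pads, (301,175) is smaller than (379,284), so it is the one the job needs. In the side view the wooden case is at (328,173), its bar at (336,133), and the small pad at (339,252).

```bash
python3 - <<'E'
from h import *
a=cv2.imread('pics/top0.png');b=cv2.imread('pics/side0.png')
c1=cv2.resize(a[120:215,170:350],None,fx=4,fy=4,interpolation=2);c2=cv2.resize(b[110:210,270:395],None,fx=4,fy=4,interpolation=2)
v=np.zeros((600,760,3),np.uint8);v[:0]=0
cv2.imwrite('pics/crop.png',np.hstack([cv2.resize(c1[:, :360],(380,402)),cv2.resize(c2,(412,330+72))[:402,:]]))
for n,box in(('top',(185,130,245,200)),('side',(290,118,365,195))):
    im=cv2.imread(f'pics/{n}0.png');h=cv2.cvtColor(im,cv2.COLOR_BGR2HSV);c=cam(n);d=np.load(f'pics/{n}0.npy')
    x0,y0,x1,y1=box
    m=((h[...,0]>10)&(h[...,0]<28)&(h[...,1]>150)&(h[...,2]>120)).astype(np.uint8);mm=m*0;mm[y0:y1,x0:x1]=m[y0:y1,x0:x1]
    k,l,s,ce=cv2.connectedComponentsWithStats(mm)
    for i in range(1,k):
        if s[i,4]<15: continue
        ys,xs=np.where(l==i);P=pts(c,np.c_[xs,ys],d[ys,xs]);P=P[d[ys,xs]>0]
        print(n,s[i],ce[i].round(1),np.median(P,0).round(4),P.min(0).round(3),P.max(0).round(3))
        # bar pts
        Q=P[P[:,2]>.115]
        if len(Q)>20: 
            r=cv2.minAreaRect(Q[:,:2].astype(np.float32)*1000);print(' bar',len(Q),Q.mean(0).round(4),r)
    # box top + pad by depth
    ys,xs=np.mgrid[y0:y1,x0:x1].reshape(2,-1);P=pts(c,np.c_[xs,ys],d[ys,xs]);Q=P[(P[:,2]>.03)&(P[:,2]<.05)]
    print(n,'boxtop',len(Q),cv2.minAreaRect(Q[:,:2].astype(np.float32)*1000))
im=cv2.imread('pics/top0.png');h=cv2.cvtColor(im,cv2.COLOR_BGR2HSV)
m=((h[...,0]>8)&(h[...,0]<28)&(h[...,1]>100)).astype(np.uint8)*255
m2=m*0;m2[130:220,250:350]=m[130:220,250:350]
m2=cv2.morphologyEx(m2,cv2.MORPH_CLOSE,np.ones((5,5)))
cn=max(cv2.findContours(m2,0,2)[0],key=cv2.contourArea);r=cv2.boxPoints(cv2.minAreaRect(cn));P=onplane(cam('top'),r,.003);print('pad',P.round(4),P.mean(0))
E
```

```text
top [210 137  22  11 110] [220.2 142.2] [0.6063 0.1739 0.0407] [0.594 0.15  0.033] [0.619 0.196 0.045]
top [189 143  30  15 217] [204.1 150.1] [0.558  0.1883 0.1432] [0.544 0.164 0.038] [0.596 0.22  0.148]
 bar 212 [0.5577 0.1903 0.1427] ((559.8760375976562, 192.12020874023438), (58.76326370239258, 14.35398006439209), 68.55231475830078)
top [219 167   5   6  20] [221.3 169.6] [0.5435 0.1698 0.0431] [0.54  0.165 0.023] [0.549 0.175 0.067]
top [190 182  23  14 157] [201.  188.7] [0.5026 0.2128 0.0404] [0.489 0.19  0.029] [0.518 0.237 0.045]
top boxtop 1248 ((555.9849853515625, 194.89031982421875), (66.2940902709961, 125.56576538085938), 68.2569351196289)
side boxtop 1606 ((557.673095703125, 258.7720031738281), (132.6978759765625, 224.1931610107422), 1.396654486656189)
pad [[ 0.5814  0.0884  0.003 ]
 [ 0.6309 -0.0438  0.003 ]
 [ 0.5001 -0.0873  0.003 ]
 [ 0.4528  0.0424  0.003 ]] [ 5.41293938e-01 -7.74974381e-05  3.00000000e-03]
```

View pics/crop.png

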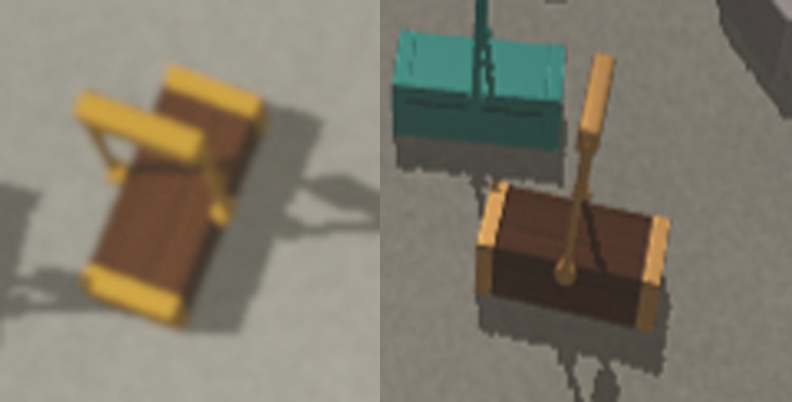

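The crop confirms it: dark wood, brass caps and a brass bar, with its bar at (204,150) in the top view. Next I'll work out the move to the bar.

```bash
cat >> h.py <<'E'
def goto(p,yaw=None,ydir=None):
    s=ctrl.get_state();Rt=R.from_rotvec(s['ee_rot']).as_matrix();d=Rt.T@(np.array(p)-s['eef_pos'])*100
    out=[d.round(2)]
    if ydir is not None:
        v=Rt.T@np.array([*ydir,0.]);a=np.arctan2(-v[0],v[1]);a=(a+np.pi/2)%np.pi-np.pi/2;out+=['roll',round(a,3)]
    print('t',s['clock'],s['eef_pos'].round(4),*out)
E
python3 -c "
from h import *
goto([.5585,.191,.2],ydir=[.932,-.362]);print(R.from_rotvec(ctrl.get_state()['ee_rot']).as_matrix().round(3), ctrl.get_state()['joints'].round(2))"
```

```text
t 0.1 [0.2188 0.5312 0.2305] [-44.37 -18.51   3.07] roll 1.55
[[-0.925  0.381 -0.001]
 [ 0.381  0.925 -0.001]
 [ 0.    -0.002 -1.   ]] [ 1.06  0.28  1.51  0.    1.36 -0.12]
```

Request:
{"fn": "arm_command", "kwargs": {"delta_pos": [[-4.4,-1.8,0],[-8.8,-3.7,0],[-13.2,-5.5,0],[-17.6,-7.4,0],[-22,-9.2,0]], "roll": [0.15,0.3,0.45,0.6,0.75], "claw": 0.4}}

```text
clock: 0.6
eef_pos: [0.3881, 0.3612, 0.231]
ee_rot: [-1.704, -2.639, 0.001]
wrist_force: [0.3, 0.8, 0.6]
grip_width: 0.0513
grip_force: 0.0
```

```bash
python3 -c "
from h import *
goto([.5585,.191,.2],ydir=[.932,-.362])"
```

```text
t 0.6 [0.3881 0.3612 0.231 ] [-22.52   8.52   3.1 ] roll 0.795
```

Request:
{"fn": "arm_command", "kwargs": {"delta_pos": [[-4.5,1.7,0],[-9,3.4,0],[-13.5,5.1,0],[-18,6.8,0],[-22.5,8.5,0]], "roll": [0.15,0.3,0.45,0.6,0.75]}}

```text
clock: 1.1
eef_pos: [0.5594, 0.192, 0.2309]
ee_rot: [-2.552, -1.831, 0.001]
wrist_force: [0.4, 0.1, 0.4]
grip_width: 0.0508
grip_force: 0.0
```

```bash
python3 - <<'E'
from h import *
goto([.5585,.191,.2],ydir=[.932,-.362])
c,p,d=shot('wrist','w1')
h=cv2.cvtColor(p,cv2.COLOR_RGB2HSV);ys,xs=np.where(d>0);P=pts(c,np.c_[xs,ys],d[ys,xs])
k=(P[:,2]>.115)&(P[:,2]<.16)&(h[ys,xs,1]>130)&(np.hypot(P[:,0]-.56,P[:,1]-.19)<.08)
Q=P[k];print(len(Q),Q.mean(0),Q[:,2].max(),cv2.minAreaRect((Q[Q[:,2]>.138][:,:2]*1000).astype(np.float32)))
E
```

```text
t 1.1 [0.5594 0.192  0.2309] [-0.13 -0.05  3.09] roll 0.044
1160 [0.56548117 0.2021955  0.14289123] 0.1462594272391275 ((562.35791015625, 195.99468994140625), (62.45918273925781, 14.107956886291504), 69.03763580322266)
```

View pics/w1.png

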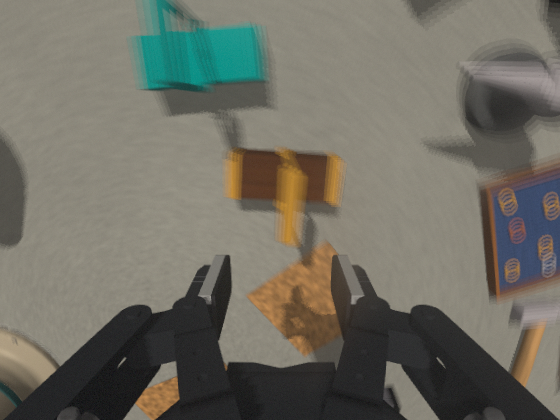

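The wrist view is blurred because the arm was still moving. It shows the case at (285,178) and its bar at about (290,205). I'll let the arm settle and measure again.

Request:
{"fn": "arm_command", "kwargs": {"delta_pos": [[0,0,2],[0,0,3],[0,0,3]], "roll": [0.044,0.044,0.044]}}

```text
clock: 1.45
eef_pos: [0.5567, 0.1935, 0.1991]
ee_rot: [-2.584, -1.783, 0.007]
wrist_force: [0.6, 0.2, 0.3]
grip_width: 0.0517
grip_force: 0.0
```

```bash
python3 - <<'E'
from h import *
c,p,d=shot('wrist','w2')
h=cv2.cvtColor(p,cv2.COLOR_RGB2HSV);ys,xs=np.where(d>0);P=pts(c,np.c_[xs,ys],d[ys,xs])
k=(P[:,2]>.115)&(P[:,2]<.16)&(h[ys,xs,1]>130)&(np.hypot(P[:,0]-.56,P[:,1]-.19)<.08)
Q=P[k];r=cv2.minAreaRect((Q[Q[:,2]>.138][:,:2]*1000).astype(np.float32));print(len(Q),Q[:,2].max(),r)
goto([r[0][0]/1000,r[0][1]/1000,.116],ydir=[.932,-.362])
goto([.5595,.192,.116],ydir=[.932,-.362])
E
```

```text
1818 0.1464975699010312 ((562.7034301757812, 195.8795928955078), (63.03515625, 13.583877563476562), 69.15571594238281)
t 1.5 [0.5574 0.194  0.2003] [0.37 0.45 8.43] roll 0.008
t 1.5 [0.5574 0.194  0.2003] [-0.1   0.29  8.43] roll 0.008
```

Request:
{"fn": "arm_command", "kwargs": {"delta_pos": [[0.1,0.37,3],[0.1,0.37,6],[0.1,0.37,8.4],[0.1,0.37,8.4]], "roll": [0.01,0.01,0.01,0.01]}}

```text
clock: 1.9
eef_pos: [0.5597, 0.1936, 0.1149]
ee_rot: [-2.592, -1.771, 0.009]
wrist_force: [-0.3, -0.1, -0.4]
grip_width: 0.0513
grip_force: 0.0
```

Request:
{"fn": "arm_command", "kwargs": {"delta_pos": [[0,0,0],[0,0,0],[0,0,0],[0,0,0],[0,0,0]], "roll": [0,0,0,0,0], "claw": 1, "force": 70}}

```text
clock: 2.4
eef_pos: [0.5621, 0.1944, 0.1196]
ee_rot: [-2.595, -1.769, -0.003]
wrist_force: [-2.4, 2.5, 5.3]
grip_width: 0.0125
grip_force: 68.1
```

Request:
{"fn": "arm_command", "kwargs": {"delta_pos": [[0,0,-1.5],[0,0,-3.5],[0,0,-5.5],[0,0,-7.5],[0,0,-9.5]], "roll": [0,0,0,0,0]}}

```text
clock: 2.9
eef_pos: [0.5614, 0.1932, 0.2126]
ee_rot: [-2.595, -1.77, 0.003]
wrist_force: [-0.0, -0.6, -6.6]
grip_width: 0.0125
grip_force: 71.2
```

Request:
{"fn": "arm_command", "kwargs": {"delta_pos": [[0,0,-1],[0,0,-2],[0,0,-2],[0,0,-2],[0,0,-2]], "roll": [0,0,0,0,0]}}

```text
clock: 3.4
eef_pos: [0.5615, 0.1932, 0.231]
ee_rot: [-2.595, -1.769, 0.004]
wrist_force: [0.1, 0.8, -6.5]
grip_width: 0.0125
grip_force: 71.3
```

Request:
{"fn": "arm_command", "kwargs": {"delta_pos": [[0,0,0],[0,0,0],[0,0,0],[0,0,0],[0,0,0]], "roll": [0,0,0,0,0]}}

```text
clock: 3.9
eef_pos: [0.5623, 0.1933, 0.2323]
ee_rot: [-2.596, -1.77, -0.0]
wrist_force: [0.0, -0.0, -7.4]
grip_width: 0.0122
grip_force: 71.3
```

```bash
python3 - <<'E'
from h import *
shot('side','s2');a=cv2.imread('pics/s2.png')
cv2.imwrite('pics/s2c.png',cv2.resize(a[20:240,220:480],None,fx=2,fy=2))
E
```

```text
(no output)
```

View pics/s2c.png

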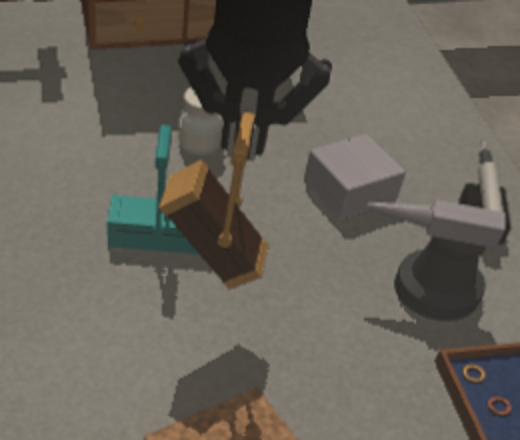

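The crop shows the case hanging clear with its right end low: brass cap at about (245,270) in the crop, which is world +x, the direction (0.93,-0.36). That end is heavy. Now I'll carry it over the small pad.

```bash
python3 -c "
from h import *
goto([.5115,.0116,.232],ydir=[.933,-.359]);print(R.from_rotvec(ctrl.get_state()['ee_rot']).as_matrix().round(3))"
```

```text
t 3.95 [0.5623 0.1933 0.2323] [-18.77   1.91   0.03] roll -0.007
[[ 0.365  0.931  0.   ]
 [ 0.931 -0.365  0.   ]
 [ 0.     0.    -1.   ]]
```

Request:
{"fn": "arm_command", "kwargs": {"delta_pos": [[-0.7,0.05,0],[-2,0.2,0],[-3.7,0.4,0],[-5.7,0.6,0],[-7.7,0.8,0]], "roll": [0,0,0,0,0]}}

```text
clock: 4.45
eef_pos: [0.5407, 0.1166, 0.2324]
ee_rot: [2.595, 1.769, -0.001]
wrist_force: [-0.4, 0.0, -7.1]
grip_width: 0.0126
grip_force: 71.2
```

Request:
{"fn": "arm_command", "kwargs": {"delta_pos": [[-2,0.2,0],[-4,0.4,0],[-6,0.6,0],[-8,0.8,0],[-9.4,0.95,0]], "roll": [0,0,0,0,0]}}

```text
clock: 4.95
eef_pos: [0.5147, 0.0251, 0.2325]
ee_rot: [2.596, 1.767, -0.002]
wrist_force: [-0.6, 0.1, -7.2]
grip_width: 0.0126
grip_force: 71.3
```

Request:
{"fn": "arm_command", "kwargs": {"delta_pos": [[-1.0,0.1,0],[-1.5,0.15,0],[-1.7,0.15,1.0],[-1.7,0.15,2.5],[-1.7,0.15,4]], "roll": [0,0,0,0,0]}}

```text
clock: 5.45
eef_pos: [0.5114, 0.012, 0.1913]
ee_rot: [-2.595, -1.77, -0.001]
wrist_force: [0.3, 0.8, -8.0]
grip_width: 0.0128
grip_force: 71.2
```

Request:
{"fn": "arm_command", "kwargs": {"delta_pos": [[0,0,1],[0,0,2],[0,0,2],[0,0,2],[0,0,2]], "roll": [0,0,0,0,0]}}

```text
clock: 5.95
eef_pos: [0.512, 0.0114, 0.173]
ee_rot: [2.595, 1.769, 0.002]
wrist_force: [-0.1, 0.4, -6.7]
grip_width: 0.013
grip_force: 71.3
```

```bash
python3 - <<'E'
from h import *
goto([.5115,.0116,.153],ydir=[.933,-.359])
c,p,d=shot('side','s3')
cv2.imwrite('pics/s3c.png',cv2.resize(cv2.imread('pics/s3.png')[100:320,220:480],None,fx=2,fy=2))
E
```

```text
t 5.95 [0.512  0.0114 0.173 ] [-0.   -0.06  2.  ] roll -0.007
```

View pics/s3c.png

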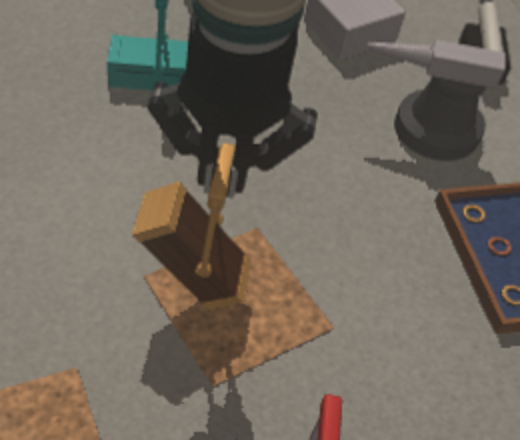

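The case hangs over the small pad with its low edge at about (225,300) in the crop. I'll lower it in small steps until it touches.

Request:
{"fn": "arm_command", "kwargs": {"delta_pos": [[0,0,0.5],[0,0,1.0],[0,0,1.3],[0,0,1.3]], "roll": [0,0,0,0]}}

```text
clock: 6.4
eef_pos: [0.5107, 0.0114, 0.1585]
ee_rot: [-2.595, -1.769, 0.002]
wrist_force: [-0.2, 0.8, -6.6]
grip_width: 0.0125
grip_force: 71.2
```

Request:
{"fn": "arm_command", "kwargs": {"delta_pos": [[0,0,0.2],[0,0,0.2],[0,0,0.2]], "roll": [0,0,0]}}

```text
clock: 6.7
eef_pos: [0.5114, 0.0114, 0.1573]
ee_rot: [-2.596, -1.77, -0.0]
wrist_force: [0.4, 0.0, -7.2]
grip_width: 0.0123
grip_force: 71.2
```

Request:
{"fn": "arm_command", "kwargs": {"delta_pos": [[0,0,0.2],[0,0,0.2],[0,0,0.2]], "roll": [0,0,0]}}

```text
clock: 7.0
eef_pos: [0.512, 0.0113, 0.1566]
ee_rot: [2.594, 1.769, 0.003]
wrist_force: [-0.9, -0.7, 3.9]
grip_width: 0.0131
grip_force: 72.9
```

It touched at TCP z of about 0.157. Now I'll tip it along an arc towards the low end (+tool y).

Request:
{"fn": "arm_command", "kwargs": {"delta_pos": [[0,0.4,-0.03],[0,0.8,-0.06],[0,1.2,-0.08],[0,1.7,-0.06],[0,2.2,0]], "roll": [0,0,0,0,0]}}

```text
clock: 7.5
eef_pos: [0.5333, 0.0029, 0.1558]
ee_rot: [2.594, 1.769, 0.003]
wrist_force: [0.5, -1.5, 3.3]
grip_width: 0.0125
grip_force: 72.7
```

```bash
python3 - <<'E'
from h import *
c,p,d=shot('side','s4')
cv2.imwrite('pics/s4c.png',cv2.resize(cv2.imread('pics/s4.png')[100:320,220:480],None,fx=2,fy=2))
E
```

```text
(no output)
```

View pics/s4c.png

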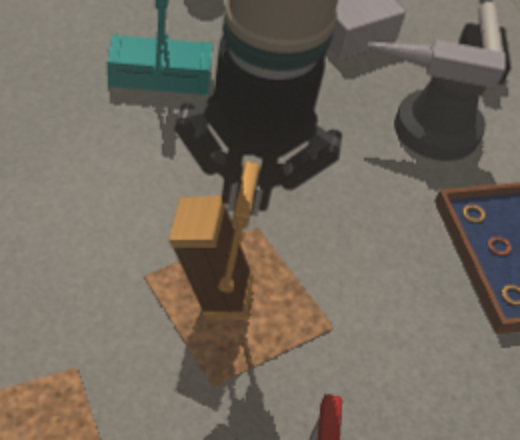

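The case is tipping as intended: its top cap moved to (197,220) in the crop and its foot stayed at (225,310). I'll continue.

Request:
{"fn": "arm_command", "kwargs": {"delta_pos": [[0,0.5,0.08],[0,1.0,0.2],[0,1.5,0.36],[0,2.0,0.58],[0,2.4,0.78]], "roll": [0,0,0,0,0]}}

```text
clock: 8.05
eef_pos: [0.5548, -0.0057, 0.147]
ee_rot: [2.596, 1.769, 0.001]
wrist_force: [2.0, -0.4, 1.3]
grip_width: 0.0126
grip_force: 72.3
```

Request:
{"fn": "arm_command", "kwargs": {"delta_pos": [[0,0.3,0.15],[0,0.5,0.22],[0,0.5,0.22],[0,0.5,0.22]], "roll": [0,0,0,0]}}

```text
clock: 8.45
eef_pos: [0.5584, -0.0069, 0.1467]
ee_rot: [-2.595, -1.769, 0.0]
wrist_force: [-0.7, 0.4, 11.6]
grip_width: 0.0124
grip_force: 74.1
```

```bash
python3 - <<'E'
from h import *
c,p,d=shot('side','s5')
ys,xs=np.mgrid[100:320,220:480].reshape(2,-1);P=pts(c,np.c_[xs,ys],d[ys,xs])
h=cv2.cvtColor(p,cv2.COLOR_RGB2HSV)
k=(P[:,2]>.10)&(P[:,2]<.14)&(h[ys,xs,1]>130)&(np.hypot(P[:,0]-.54,P[:,1])<.09)
Q=P[k];print(len(Q),Q.mean(0).round(4),np.linalg.svd(Q-Q.mean(0))[2][2] if len(Q)<4000 else '',np.percentile(Q[:,2],[5,50,95]).round(4))
cv2.imwrite('pics/s5c.png',cv2.resize(cv2.imread('pics/s5.png')[100:320,220:480],None,fx=2,fy=2))
E
```

```text
381 [ 0.5366 -0.004   0.1268] [ 0.03799747 -0.04686552  0.99817825] [0.125  0.127  0.1289]
```

View pics/s5c.png

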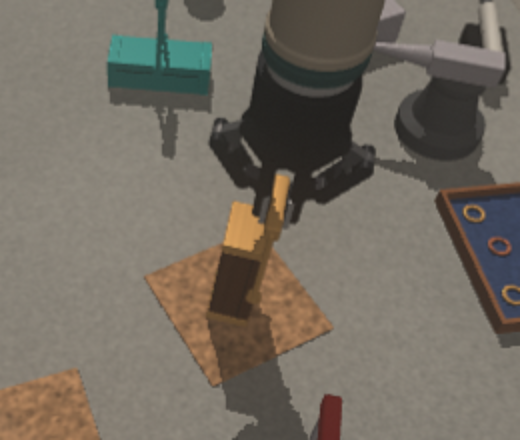

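The case now stands upright on the pad: its top cap is at (243,228) in the crop, its top is at z 0.127 (124 mm case plus 3 mm pad), and it is level. I'll ease off the load and release.

Request:
{"fn": "arm_command", "kwargs": {"delta_pos": [[0,0,-0.05],[0,0,-0.1],[0,0,-0.1]], "roll": [0,0,0], "force": 20}}

```text
clock: 8.8
eef_pos: [0.5572, -0.0066, 0.1468]
ee_rot: [-2.593, -1.768, 0.003]
wrist_force: [-1.2, -0.1, 7.9]
grip_width: 0.0125
grip_force: 73.6
```

Request:
{"fn": "arm_command", "kwargs": {"delta_pos": [[0,0,-0.05],[0,0,-0.12],[0,0,-0.12]], "roll": [0,0,0], "claw": 1, "force": 25}}

```text
clock: 9.1
eef_pos: [0.557, -0.0066, 0.1469]
ee_rot: [-2.593, -1.768, 0.004]
wrist_force: [-1.9, 1.2, 2.0]
grip_width: 0.0125
grip_force: 72.9
```

Load is close to zero, so I'll open.

Request:
{"fn": "arm_command", "kwargs": {"delta_pos": [[0,0,0],[0,0,0],[0,0,0],[0,0,0],[0,0,0]], "roll": [0,0,0,0,0], "claw": 0.5}}

```text
clock: 9.6
eef_pos: [0.5589, -0.0073, 0.1475]
ee_rot: [2.596, 1.77, 0.0]
wrist_force: [0.0, 0.1, -0.5]
grip_width: 0.0428
grip_force: 0.0
```

Request:
{"fn": "arm_command", "kwargs": {"delta_pos": [[0,0,-1],[0,0,-3],[0,0,-6],[0,0,-10],[0,0,-13]], "roll": [0,0,0,0,0]}}

```text
clock: 10.1
eef_pos: [0.5593, -0.0073, 0.2807]
ee_rot: [2.594, 1.769, 0.004]
wrist_force: [0.8, 0.2, 0.2]
grip_width: 0.0427
grip_force: 0.0
```

Request:
{"fn": "arm_command", "kwargs": {"delta_pos": [[0,0,-1],[0,0,-1],[0,0,-1],[0,0,-1],[0,0,-1]], "roll": [0,0,0,0,0]}}

```text
clock: 10.6
eef_pos: [0.558, -0.0071, 0.2858]
ee_rot: [-2.594, -1.768, 0.004]
wrist_force: [0.5, -0.1, -0.9]
grip_width: 0.043
grip_force: 0.0
```

```bash
python3 - <<'E'
from h import *
c,p,d=shot('side','s6')
ys,xs=np.mgrid[100:320,220:480].reshape(2,-1);P=pts(c,np.c_[xs,ys],d[ys,xs])
h=cv2.cvtColor(p,cv2.COLOR_RGB2HSV)
k=(P[:,2]>.11)&(P[:,2]<.14)&(h[ys,xs,1]>130)&(np.hypot(P[:,0]-.54,P[:,1])<.09)
Q=P[k];print(len(Q),Q.mean(0).round(4),np.percentile(Q[:,2],[5,50,95]).round(4),ctrl.get_state()['wrist_force'])
cv2.imwrite('pics/s6c.png',cv2.resize(cv2.imread('pics/s6.png')[60:360,180:480],(600,600)))
E
```

```text
467 [ 5.362e-01 -2.000e-04  1.262e-01] [0.1246 0.1262 0.1278] [ 0.26034489  0.24982917 -0.01751276]
```

View pics/s6c.png

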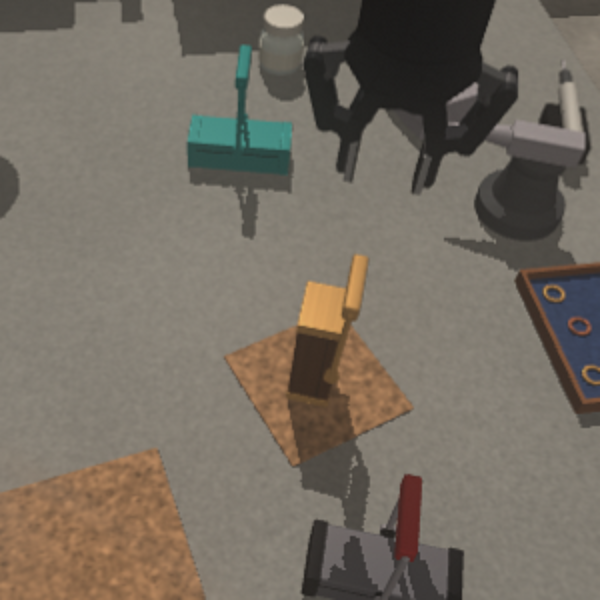

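The case stands upright at (318,345) in the crop, near the middle of the small pad. The gripper is clear of it and the other cases haven't moved.

```bash
python3 -c "
from h import *
print(finish_job())"
```

```text
the job is handed in; nothing more can be done
None
```

The wooden case stands upright on the small cork pad with its heavy (world +x) end down and is released, the grey case was left alone, and the job was handed in at about 10.7 s.

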